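# Seat a glass plaque under the bonding jig's lip and hold it home

### The arm

A 6-joint arm with a two-finger parallel gripper is mounted at the origin on the work surface. World frame = base frame: x ahead of the robot, y to its left, z up, the work surface at z = 0. Lengths are in m, angles in rad, forces in N, time in s.
With the tool pointing down it reaches from about 0.3 to 0.875 m from the base axis. Payload 6.4 kg.
Tool frame: the origin (TCP) lies midway between the tips of the shut fingers; the grasp point (between the pads) lies 19 mm behind it; z points along the fingers, y is the direction in which the jaws open and shut (so a half turn about z gives the same grasp; the last joint's range is limited). The gripper opens to 85 mm and grips with 20 to 120 N. Pads are 22 mm wide; open, the fingers measure 114 mm over their backs; the gripper's body (76 mm by 85 mm) begins 54 mm behind the grasp point. The pads swing forward as they close: fully open they stand 13 mm farther back than shut.
Start: joints at [-1.54, 0.181, 1.607, -0, 1.354, -0.206], TCP at [0.135, -0.559, 0.231] pointing down, gripper open.
Joint ranges: [-2.99, 2.99], [-0.89, 2.07], [0.3, 2.58], [-1.14, 4.28], [0, 2.63], [-3.12, 3.12]. Speed limits (rad/s): [2.57, 2.57, 3.01, 3.14, 3.14, 3.14].

### API

Orientations are given as a unit quaternion [w, x, y, z].
In Python, from bench import ctrl gives the robot as it stands. The module is installed in compiled form; this text tells all that it offers.
- The arm moves only by the tool arm_command, never from a script. Its argument "plan" is one flat list of numbers, 4 for each row, row after row: the shift along the tool's x, y, z in mm, then the turn about the tool's z in rad. A call has 1 to 20 rows; each row shifts and turns the commanded pose from where the row before left it, along the tool's axes as they then stand; what a row does not reach is not made up. A row lasts 1/10 s, in which the tool goes at most 50 mm and 8.59 degrees, less where a joint would pass 70% of its speed; a pose out of reach is approached as far as the arm can. A call is refused whole if a number of a shift passes 50 or a number of a turn 0.15, either way. A call with a gripper value outside its range is refused whole. "grip" is the opening, from 0 (shut) to 1 (fully open), set as the call begins (left out, the last holds). The fingers move at their own pace and stop on an object; the grip force is fixed at half the most. Time passes only in rows, so rows that do not move let the fingers close. It gives the time, the measured TCP pose, the force and the opening at its end, in the units of the state.
- ctrl.get_obs(): the state, without advancing time (a new reading comes with each control period).
- ctrl.camera(name): name is "scene" or "side" or "wrist"; returns a dict with "color" (420x560x3 uint8, red, green, blue), "camera_matrix" (3x3 intrinsics, pixels), "eye" and "attitude" of the camera in the world; the wrist camera has in their place "T_tool_cam" (4x4, takes a point from camera to tool coordinates, whose origin is the TCP and whose axes are the flange's). Camera axes: x right, y up, looking along -z (the intrinsics and any distortion apply to the point x, -y, -z); pixel columns grow to the right and rows downward; lengths in m; the calibration is good to about 2 mm. A picture is of the moment at which its call begins: read the wrist's pose just before it. There is no depth.
- ctrl.hand_in(): hands the job in, once; it reports no verdict.
The state is a dict: "time_s": time; "q": joint angles; "dq": joint speeds; "joint_efforts": joint torques, N m; "eef_pos": TCP position; "eef_rot": TCP orientation; "wrist_force": force on the tool from outside, world axes, zero at the start; "torque": the same for the moment, N m; "opening": opening from 0.0 (shut) to 1.0 (fully open).
Only numpy, scipy, OpenCV 4.12 (cv2) and the standard library are available. Lean on these libraries where they do the work, as an engineer would, in place of code of your own. Each camera call takes 0.05 s, during which the arm holds its last target. There are 200 camera calls.

### The job

Get the glued plaque ready for curing: first turn the lever of the lamp's cooling-air valve to half open (45 degrees) and leave it there. Then pick up the round glass plaque, set its foot flat on the bed of the bonding jig and push the foot's nose straight in under the steel lip, by feel, until the sprung stop behind it is pushed fully home, without ramming it. Finish while still gripping the plaque and holding it pressed home; leave the square plaque and everything else on the bench where they are.

Things in the scene. Friction and masses are not known exactly. Their poses are not given: they have to be found in the camera images.
- plaque_mid (a point): Centre of the upright round frosted-glass disc of the loose plaque (0.3 kg): 72 mm across, 14 mm thick along this point's x, centre 40 mm above the plaque's underside. Its flat aluminium foot is 60 mm wide (y), 8 mm thick; the nose (front end) is 80 mm ahead of the disc's centre along +x, the rear end 40 mm behind. z up. Pinch the disc from above across its thickness, fingers closing along x.
- plaque: The same loose plaque; origin on its underside directly below the disc's centre, same axes as plaque_mid.
- jig_mouth (a point): Mouth of the fixed aluminium bonding jig: point on top of its flat bed (10 mm above the bench), mid-width, below the front edge of the dark steel lip. x points in under the lip (push direction), z up. The bed reaches 150 mm out before the mouth, 110 mm wide. Slot under the lip: 12 mm high, 68 mm wide; lip top 17 mm above the bed. Disc centre at x = -55 mm: nose meets stop bar; at -47 mm: fully home.
- stop_bar (a joint): Travel of the sprung brass stop bar (56 mm wide, 8 mm high) hidden under the lip, m: 0 = out, 0.008 = fully home on its rigid end stop. It pushes back with 3.5 N at first, 9 N at the end, and pushes the plaque out again if let go. A thin steel rod on it slides out of the jig's back by the same travel.
- valve_pivot (a point): Lever's vertical turning axis at the lever's mid height, 68 mm above the bench, over the fixed brass air valve. The valve's copper pipe (150 mm long, top 37 mm above the bench; valve block's top 43 mm) runs along this point's x. z up.
- lever_grip (a point): Centre of the black plastic grip on the valve's lever, 69 mm from the pivot, 68 mm above the bench. Grip: 58 mm long along the lever (this point's y; -y points away from the pivot), 14 mm wide, 16 mm high.
- valve (a joint): Lever angle, rad. 0 = closed: lever square across the pipe, pointing to -y of valve_pivot. Opens clockwise seen from above, towards -x of valve_pivot; 1.57 = fully open, in line with the pipe. Half open = 0.785 (45 degrees). Stiff: stays where it is left, needs about 2 N at the grip.
- square_plaque: Bystander: square frosted-glass plaque (64 mm wide, 14 mm thick, top 76 mm up) on an aluminium foot just like the round one's (120 x 60 x 8 mm). It may stand in either of the two plaque places. Origin: underside, below the glass; x points along the long end of the foot.
- glue_bottle: Bystander: yellow glue bottle, 52 mm across, 130 mm tall, standing left of the valve. Origin: centre of its underside.
- marker: Bystander: marker pen, 130 mm long and 16 mm thick, lying near the robot. Origin: centre of its underside.
- cap_ring: Bystander: white plastic ring, 42 mm across, 14 mm high, at the far right. Origin: centre of its underside.
- sanding_block: Bystander: cork sanding block 90 x 55 x 30 mm, at the far right. Origin: centre of its underside.
- felt_cone: Bystander: off-white felt polishing cone, 48 mm across, 58 mm tall, beyond the plaques. Origin: centre of its underside.
- felt_drum: Bystander: off-white felt polishing drum, 48 mm across, 58 mm tall, behind the jig on the left. Origin: centre of its underside.
- glass_offcut: Bystander: glass offcut 100 x 70 x 8 mm lying behind the valve. Origin: centre of its underside.
There are look-alikes about, which are no part of the job. Leave any green or pink look-alike of the plaque alone.

How it is judged:
On the way, in this order (a step that is already met when the one before it is completed fails the run):
1. the valve lever stands half open (45 degrees, within 8) (value of joint valve between 0.645 and 0.925 rad), for 0.3 s.
2. the round plaque's nose is under the lip, pressing the stop bar home, held by the fingers (value of joint stop_bar above 0.006 m and contact force between plaque and stop_bar above 4 N and x of plaque_mid in the frame of jig_mouth between -0.051 and -0.042 m and y of plaque_mid in the frame of jig_mouth between -0.008 and 0.008 m and z of plaque_mid in the frame of jig_mouth between 0.034 and 0.046 m and angle between the x axis of plaque_mid and the x axis of jig_mouth, either way round below 0.1 rad and angle between plaque_mid's own z axis and vertical below 0.1 rad and contact force between the fingers and plaque above 2 N), for 0.2 s.
At the end, for the whole second after the job is handed in: Valve at 45 +- 8 degrees; round plaque flat on the bed (height +- 6 mm, tilt < 0.1 rad), straight within 0.1 rad, central within 8 mm, disc centre 42 to 51 mm before the mouth, stop bar in > 6 mm and pressed by it with > 4 N, at rest, fingers bearing on it with > 2 N (all of step 1 and all of step 2 and linear speed of plaque below 0.01 m/s); the arm keeps its last pose, push and grip.
It fails at once if the square plaque is moved more than 30 mm (distance of square_plaque from where it was at the start of the episode above 0.03 m).
It fails at once if another thing on the bench is moved more than 30 mm (distance of any of glue_bottle, marker, cap_ring, sanding_block, felt_cone, felt_drum, glass_offcut from where it was at the start of the episode above 0.03 m).
It fails at once if the plaque is rammed against the stop bar with more than 60 N (contact force between plaque and stop_bar above 60 N).
It also fails if it takes over 58 s, if anything falls off the work surface, if the arm or the gripper's body presses on something with over 40 N, if the wrist force passes 120 N, or if a joint passes its speed limit or range.

## Working session

There is one attempt and no reset: what is moved stays moved. The work goes in short steps, Python scripts to look and compute and a tool call to move; the robot and the scene stay as the last step left them, time stands still between calls to the robot, and variables do not carry over. Pictures are saved under pics/ and viewed, about 8 in all and at most 12, crops included, and the job is handed in when it is done.

Besides the shell and the picture viewer there is one more tool, called after ">>>" as name(argument=value, ...) on one line, values as JSON. arm_command: Moves the arm, as the interface text tells. Its arguments: {"type":"object","properties":{"plan":{"type":"array","items":{"type":"number"}},"grip":{"type":"number"}},"required":["plan"]}

```bash
mkdir -p pics
cat > h.py <<'E'
import numpy as np, cv2
from scipy.spatial.transform import Rotation as R
from bench import ctrl
def rot(a):
    a=np.asarray(a,float)
    return a if a.shape==(3,3) else R.from_quat([a[1],a[2],a[3],a[0]]).as_matrix()
def cam(n):
    o=ctrl.get_obs(); c=ctrl.camera(n)
    if n=="wrist":
        T=np.eye(4);T[:3,:3]=rot(o["eef_rot"]);T[:3,3]=o["eef_pos"];T=T@np.array(c["T_tool_cam"])
        e,A=T[:3,3],T[:3,:3]
    else: e,A=np.array(c["eye"]),rot(c["attitude"])
    return c["color"],np.array(c["camera_matrix"]),e,A,c
def ray(K,A,uv):
    d=np.linalg.inv(K)@np.array([uv[0],uv[1],1.]); return A@np.array([d[0],-d[1],-d[2]])
def plane(K,e,A,uv,z):
    d=ray(K,A,uv); return e+d*(z-e[2])/d[2]
def proj(K,e,A,p):
    q=A.T@(np.asarray(p)-e); q=K@np.array([q[0],-q[1],-q[2]]); return q[:2]/q[2]
E
python3 - <<'E'
from h import *
for n in("scene","side"):
    im,K,e,A,c=cam(n); print(n,K.tolist(),e,A.tolist(),[k for k in c]); cv2.imwrite(f"pics/{n}.png",cv2.resize(im[...,::-1],(800,600),interpolation=cv2.INTER_CUBIC)); np.savez(n,im=im,K=K,e=e,A=A)
print(ctrl.get_obs())
E
```

```text
scene [[529.0084170685075, 0.0, 279.5450639841105], [0.0, 529.0084170685075, 209.34247607256881], [0.0, 0.0, 1.0]] [ 0.99187063 -0.80876041  1.18259898] [[0.8852085031949265, -0.35133675778181356, 0.30490718014300894], [0.4651893553760466, 0.671620797198249, -0.5766492594425202], [-0.002183922209298861, 0.6522944023998306, 0.7579625604748773]] ['color', 'camera_matrix', 'eye', 'attitude']
side [[473.7376405593307, 0.0, 281.97979226967317], [0.0, 473.7376405593307, 215.9359557705111], [0.0, 0.0, 1.0]] [0.42284534 1.25753811 1.04180854] [[-0.9931974018424459, 0.0857622261730531, -0.07876396089111716], [-0.11495284208986578, -0.6142870838979873, 0.7806646031757619], [0.018567850410796973, 0.7844081967432196, 0.6199669473553996]] ['color', 'camera_matrix', 'eye', 'attitude']
{'time_s': 0.1, 'q': array([-1.54031719e+00,  1.81491656e-01,  1.60787087e+00, -1.91011258e-05,
        1.35379248e+00, -2.06288592e-01]), 'dq': array([ 6.71243499e-04, -5.07719376e-04, -4.30498238e-03, -3.63185797e-05,
       -2.28715653e-04,  1.07022784e-03]), 'joint_efforts': array([ 3.85986696e-04, -4.45875299e+01, -3.52238238e+01, -1.96797523e-04,
        4.12941357e-03,  4.11471657e-07]), 'eef_pos': array([ 0.1348756 , -0.55846537,  0.23047818]), 'eef_rot': array([-7.78979010e-04,  9.93000264e-01,  1.18109551e-01,  5.92917539e-05]), 'wrist_force': array([-0.27717343,  0.1102411 , -0.40928995]), 'torque': array([ 0.00860261, -0.03200332,  0.00422761]), 'opening': 0.9947459175618695}
```

View pics/scene.png

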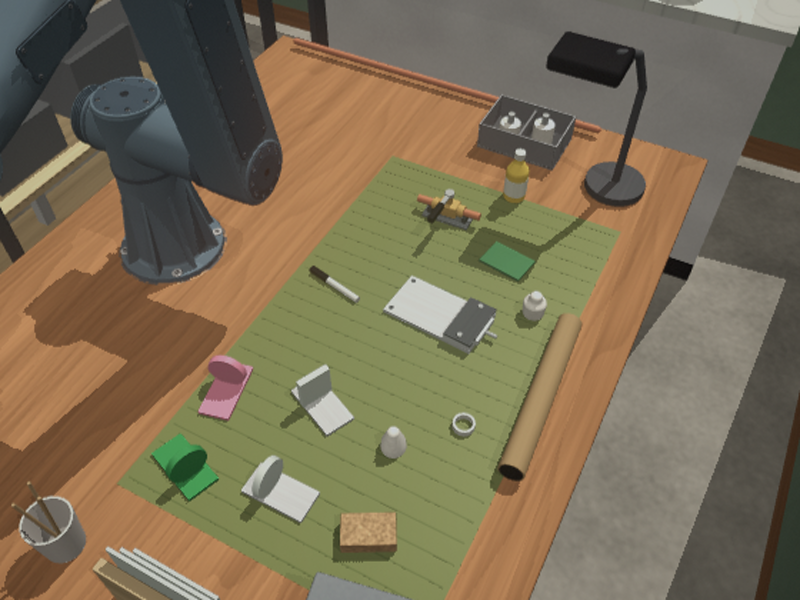

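View pics/side.png

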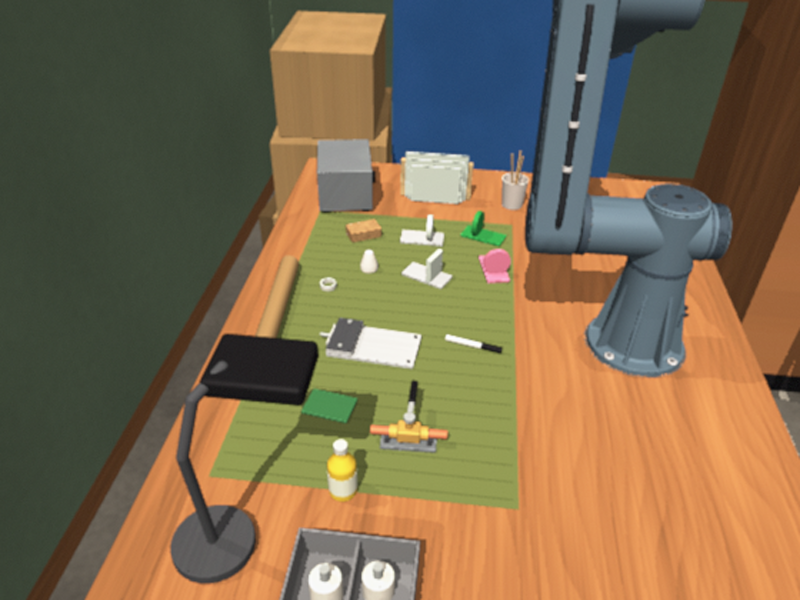

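Run:
```python
import numpy as np,cv2
im=np.load("scene.npz")["im"][...,::-1]
f=lambda u,v:cv2.resize(im[v:v+75,u:u+100],(400,300),interpolation=cv2.INTER_CUBIC)
cv2.imwrite("pics/crop1.png",np.vstack([np.hstack([f(150,305),f(260,182)]),np.hstack([f(265,112),f(180,240)])]))
```

```text
(no output)
```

View pics/crop1.png

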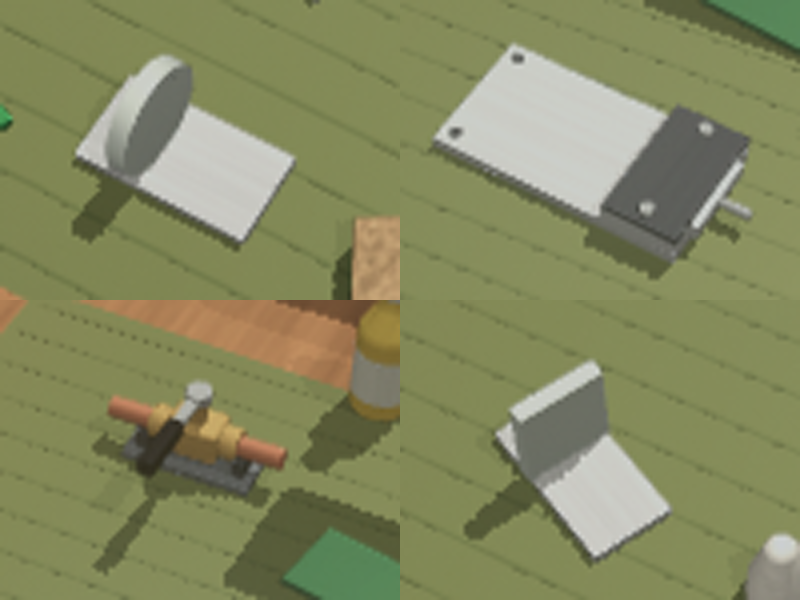

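```bash
python3 - <<'E'
from h import *
d=np.load("scene.npz");K,e,A=d["K"],d["e"],d["A"]
def P(o,x,y,z): return plane(K,e,A,(o[0]+(x+.5)/4-.5,o[1]+(y+.5)/4-.5),z)
o=(150,305)
rl,nr,nl,h=[P(o,*p,.008) for p in((77,154),(241,241),(295,158),(132,76))]
L=lambda a,b:(round(float(np.linalg.norm(a-b)),4),round(float(np.degrees(np.arctan2(*(b-a)[1::-1]))),1))
print("plq",rl,nr,nl,L(rl,nr),L(nr,nl),L(rl,h))
print("disc top z.076",P(o,170,58,.076))
o=(260,182)
a,b=P(o,33,143,.01),P(o,112,45,.01); c,f=P(o,280,106,.027),P(o,202,207,.027);g,i=P(o,349,146,.027),P(o,280,240,.027)
print("jig",a,b,c,f,L(a,b),L(f,c),"mid",(a+b)/2,(c+f)/2,(g+i)/2,L((a+b)/2,(c+f)/2))
o=(265,112)
p,q=P(o,115,404,.032)-0,0
E
cat > m2.py <<'E'
from h import *
d=np.load("scene.npz");K,e,A=d["K"],d["e"],d["A"]
def P(x,y,z): return plane(K,e,A,(265+(x+.5)/4-.5,112+(y+.5)/4-.5),z)
L=lambda a,b:(round(float(np.linalg.norm(a-b)),4),round(float(np.degrees(np.arctan2(*(b-a)[1::-1]))),1))
p,q=P(112,106,.0295),P(284,158,.0295); print("pipe",p,q,L(p,q),(p+q)/2)
s,t=P(187,124,.076),P(149,166,.076); print("grip top",s,t,L(s,t),(s+t)/2,"pivot cap",P(200,88,.085))
o=(180,240)
f=lambda x,y,z:plane(K,e,A,(180+(x+.5)/4-.5,240+(y+.5)/4-.5),z)
print("sq top",f(113,112,.076),f(198,66,.076),"foot",f(196,260,.008),f(270,211,.008))
E
python3 m2.py
```

```text
plq [ 0.48095593 -0.41468925  0.008     ] [ 0.59822457 -0.41544887  0.008     ] [ 0.59854637 -0.35599718  0.008     ] (0.1173, -0.4) (0.0595, 89.7) (0.0587, 90.5)
disc top z.076 [ 0.5230938  -0.36214331  0.076     ]
jig [0.50454637 0.04064141 0.01      ] [0.51131121 0.15238121 0.01      ] [0.65295716 0.14152699 0.027     ] [0.6430505  0.03188048 0.027     ] (0.1119, 86.5) (0.1101, 84.8) mid [0.50792879 0.09651131 0.01      ] [0.64800383 0.08670373 0.027     ] [0.70724749 0.08033125 0.027     ] (0.1414, -4.0)
pipe [0.42354921 0.3587326  0.0295    ] [0.57234678 0.36696147 0.0295    ] (0.149, 3.2) [0.497948   0.36284704 0.0295    ]
grip top [0.50727478 0.3199677  0.076     ] [0.50201976 0.26397303 0.076     ] (0.0562, -95.4) [0.50464727 0.29197036 0.076     ] pivot cap [0.50231163 0.35304073 0.085     ]
sq top [ 0.47677521 -0.22229115  0.076     ] [ 0.50576344 -0.16698394  0.076     ] foot [ 0.5532518  -0.25731638  0.008     ] [ 0.5767503  -0.20423203  0.008     ]
```

>>> arm_command(plan=[32,-23,0,0,32,-23,0,0,32,-23,0,0,32,-23,0,0,32,-23,0,0,32,-23,0,0,32,-23,0,0,32,-23,0,0,32,-23,0,0,32,-23,0,0,32,-23,0,0,32,-23,0,0,14,-38,0,0,14,-38,0,0,14,-38,0,0,14,-38,0,0,14,-38,0,0,14,-38,0,0,14,-38,0,0,14,-38,0,0])

```text
time_s: 2.1
eef_pos: [0.4807, 0.1229, 0.2311]
eef_rot: [0.0, 0.993, 0.118, -0.0]
wrist_force: [1.2, -0.1, 1.0]
opening: 1.002
```

>>> arm_command(plan=[14,-38,0,0,14,-38,0,0,14,-38,0,0,0,0,0,-0.1,0,0,0,-0.1,0,0,0,-0.1,0,0,0,-0.1,0,0,0,-0.1,0,0,0,-0.1,0,0,0,-0.1,0,0,0,-0.1,0,0,0,-0.1,0,0,0,-0.1,0,0,0,-0.1,0,0,0,-0.14,0,0,0,0,0,0,0,0])

```text
time_s: 3.8
eef_pos: [0.4949, 0.2418, 0.231]
eef_rot: [-0.0, 0.741, 0.672, -0.0]
wrist_force: [0.5, -0.0, -0.1]
opening: 1.002
```

```bash
cat > w.py <<'E'
import sys
from h import *
im,K,e,A,c=cam("wrist"); n=sys.argv[1]
np.savez(n,im=im,K=K,e=e,A=A); cv2.imwrite(f"pics/{n}.png",cv2.resize(im[...,::-1],(800,600),interpolation=cv2.INTER_CUBIC))
o=ctrl.get_obs(); print(o["time_s"],o["eef_pos"],o["q"],o["wrist_force"],o["opening"]); print("yaw x",np.degrees(np.arctan2(*rot(o["eef_rot"])[1::-1,0])), np.round(c["T_tool_cam"],3).tolist())
E
python3 w.py w1
```

```text
3.85 [0.49493355 0.24184912 0.23104733] [2.38987394e-01 1.27669866e-01 1.66802945e+00 4.88455547e-05
 1.34636802e+00 3.36287846e-01] [-0.38518698 -0.03609264  0.39261641] 1.003569957594091
yaw x 84.42447278235075 [[-0.0, 0.952, 0.306, 0.078], [1.0, -0.0, 0.002, 0.0], [0.002, 0.306, -0.952, -0.144], [0.0, 0.0, 0.0, 1.0]]
```

View pics/w1.png

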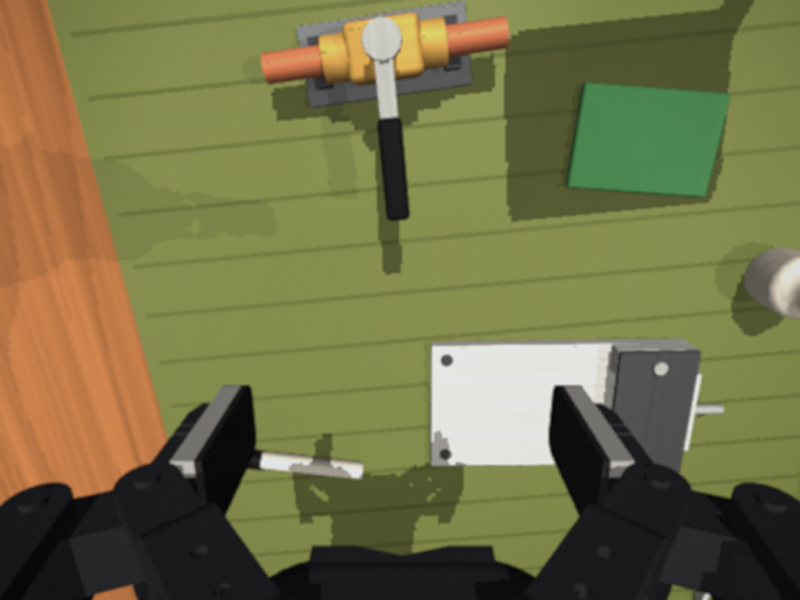

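```bash
cat > m3.py <<'E'
from h import *
d=np.load("w1.npz");K,e,A=d["K"],d["e"],d["A"]
P=lambda x,y,z:plane(K,e,A,((x+.5)/800*560-.5,(y+.5)/600*420-.5),z)
L=lambda a,b:(round(float(np.linalg.norm(a-b)),4),round(float(np.degrees(np.arctan2(*(b-a)[1::-1]))),1))
p,q=P(265,68,.03),P(506,34,.03); print("pipe",p,q,L(p,q))
s,t=P(390,120,.076),P(397,217,.076); print("grip",s,t,L(s,t),(s+t)/2); print("cap",P(382,40,.085))
a,b,c,f=P(431,345,.01),P(431,466,.01),P(609,343,.01),P(613,352,.027);g=P(699,350,.027)
print("jig",a,b,c,f,g,L(b,a),L(a,c),L(f,g))
# cap via camera rays scene+w1
E
python3 m3.py
```

```text
pipe [0.42049277 0.3637647  0.03      ] [0.57080238 0.36821075 0.03      ] (0.1504, 1.7)
grip [0.49595231 0.32479281 0.076     ] [0.49437733 0.27051858 0.076     ] (0.0543, -91.7) [0.49516482 0.29765569 0.076     ]
cap [0.49614995 0.36399304 0.085     ]
jig [0.50883059 0.15749321 0.01      ] [0.49989002 0.04656866 0.01      ] [0.64669697 0.14577441 0.01      ] [0.64314817 0.1462558  0.027     ] [0.70676007 0.14170079 0.027     ] (0.1113, 85.4) (0.1384, -4.9) (0.0638, -4.1)
```

>>> arm_command(plan=[0,0,0,-0.075,27,0,30,0,26,0,30,0,0,0,40,0,0,0,40,0,0,0,20,0,0,0,10,0,0,0,8,0,0,0,0,0], grip=0.5)

```text
time_s: 4.75
eef_pos: [0.4962, 0.2948, 0.0532]
eef_rot: [-0.0, 0.714, 0.7, -0.0]
wrist_force: [-0.8, -0.3, -0.7]
opening: 0.498
```

>>> arm_command(plan=[0,0,0,0,0,0,0,0,0,0,0,0,0,0,0,0,0,0,0,0,0,0,0,0,0,0,0,0], grip=0)

```text
time_s: 5.45
eef_pos: [0.4962, 0.2951, 0.0549]
eef_rot: [0.0, 0.713, 0.701, 0.0]
wrist_force: [-4.8, -1.1, 5.9]
opening: 0.151
```

>>> arm_command(plan=[0.3,-6.5,0,0.095,0.3,-6.5,0,0.095,0.3,-6.5,0,0.095,0.3,-6.5,0,0.095,0.3,-6.5,0,0.095,0.3,-6.5,0,0.095,0.3,-6.5,0,0.095,0.3,-6.5,0,0.095,0,0,0,0,0,0,0,0,0,0,0,0])

```text
time_s: 6.55
eef_pos: [0.4471, 0.3146, 0.0547]
eef_rot: [-0.0, 0.922, 0.386, -0.002]
wrist_force: [-11.9, -2.8, 15.1]
opening: 0.146
```

>>> arm_command(plan=[0,0,0,0,0,0,0,0,0,0,0,0,0,0,0,0], grip=0.45)

```text
time_s: 6.95
eef_pos: [0.4496, 0.3146, 0.0535]
eef_rot: [0.0, 0.923, 0.386, 0.0]
wrist_force: [-0.2, -0.3, -0.6]
opening: 0.447
```

>>> arm_command(plan=[0,0,-40,0,0,0,-40,0,0,0,-40,0,-40,0,-30,0,0,0,0,0,0,0,0,0])

```text
time_s: 7.55
eef_pos: [0.4216, 0.2861, 0.2043]
eef_rot: [0.0, 0.923, 0.385, 0.001]
wrist_force: [-0.2, -0.0, -0.2]
opening: 0.449
```

```bash
python3 w.py w2
```

```text
7.6 [0.42124273 0.28605599 0.20302652] [3.62994525e-01 6.07139769e-02 1.79968508e+00 1.40975701e-04
 1.28082373e+00 1.14249898e+00] [ 0.81285995 -0.09372132  0.63666377] 0.4573506217444138
yaw x 45.33537683304232 [[-0.0, 0.952, 0.306, 0.078], [1.0, 0.0, 0.001, -0.0], [0.001, 0.306, -0.952, -0.144], [0.0, 0.0, 0.0, 1.0]]
```

View pics/w2.png

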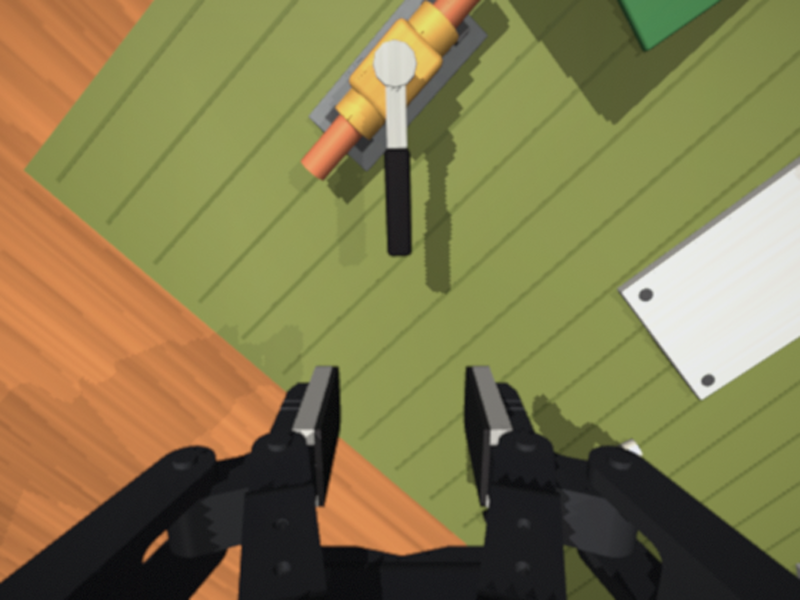

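Run:
```python
from h import *
d=np.load("w2.npz");K,e,A=d["K"],d["e"],d["A"]
P=lambda x,y,z:plane(K,e,A,((x+.5)/800*560-.5,(y+.5)/600*420-.5),z)
an=lambda a,b:round(float(np.degrees(np.arctan2(*(b-a)[1::-1]))),1)
print("pipe",an(P(302,160,.03),P(440,0,.03)),an(P(327,180,.03),P(482,2,.03)),"base",an(P(311,118,.006),P(402,0,.006)),an(P(369,171,.006),P(486,35,.006)))
print("lever",an(P(388,252,.07),P(387,150,.07)),an(P(411,252,.07),P(408,150,.07)))
print("bed",P(620,291,.01),P(701,399,.01))
```

```text
pipe 1.8 2.3 base 4.3 3.3
lever 45.4 47.3
bed [0.50883116 0.15807989 0.01      ] [0.50013019 0.04735532 0.01      ]
```

>>> arm_command(plan=[0,0,-5,-0.1,0,0,-5,-0.1,0,0,-5,-0.1,0,0,-5,-0.1,0,0,-5,-0.1,0,0,-5,-0.1,0,0,0,-0.1,0,0,0,-0.08,-19,27,0,0,-19,27,0,0,-19,27,0,0,-19,27,0,0,-19,27,0,0,-19,27,0,0,-19,27,0,0,-19,27,0,0,0,0,0,0,0,0,0,0])

```text
time_s: 9.4
eef_pos: [0.637, 0.134, 0.2303]
eef_rot: [-0.002, 0.707, 0.707, -0.001]
wrist_force: [-0.9, 0.7, -0.9]
opening: 0.452
```

```bash
python3 w.py w3
```

```text
9.45 [0.63655604 0.13466219 0.23091673] [2.62013782e-02 3.49080474e-01 1.39993869e+00 4.43319504e-04
 1.39635757e+00 2.52655844e-02] [-0.78820764  0.14820472  0.93236066] 0.44869652879986377
yaw x 90.04912432679852 [[-0.0, 0.952, 0.305, 0.078], [1.0, -0.0, 0.002, 0.0], [0.002, 0.305, -0.952, -0.144], [0.0, 0.0, 0.0, 1.0]]
```

View pics/w3.png

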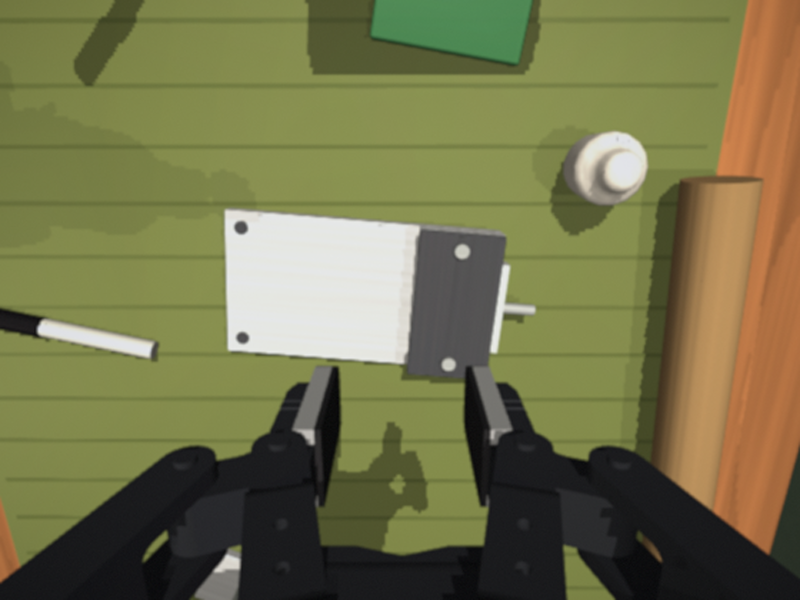

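Run:
```python
from h import *
d=np.load("w3.npz");K,e,A=d["K"],d["e"],d["A"]
P=lambda x,y,z:plane(K,e,A,((x+.5)/800*560-.5,(y+.5)/600*420-.5),z)
L=lambda a,b:(round(float(np.linalg.norm(a-b)),4),round(float(np.degrees(np.arctan2(*(b-a)[1::-1]))),1))
a,b=P(225,210,.01),P(228,351,.01); f,g=P(420,228,.027),P(407,375,.027); c,h=P(411,226,.01),P(402,363,.01);k=P(505,236,.027)
print(a,b,f,g,c,h,k);print("end",L(b,a),"lipfront",L(g,f),"bed L",L(a,c),"R",L(b,h),"lip side",L(f,k),"mid end",(a+b)/2,"mid lip",(f+g)/2, L((a+b)/2,(f+g)/2),"rod",P(505,308,.018),P(534,310,.018),"screws",P(462,251,.028),P(449,364,.028),P(241,228,.01),P(242,338,.01))
```

```text
[0.50892382 0.15669095 0.01      ] [0.49951465 0.04647361 0.01      ] [0.64821304 0.14695601 0.027     ] [0.6395492  0.03470392 0.027     ] [0.64221364 0.1452082  0.01      ] [0.63567357 0.03646814 0.01      ] [0.70703517 0.14140557 0.027     ]
end (0.1106, 85.1) lipfront (0.1126, 85.6) bed L (0.1338, -4.9) R (0.1365, -4.2) lip side (0.0591, -5.4) mid end [0.50421923 0.10158228 0.01      ] mid lip [0.64388112 0.09082997 0.027     ] (0.1411, -4.4) rod [0.71214816 0.08537367 0.018     ] [0.73375029 0.08383249 0.018     ] screws [0.67758492 0.13099343 0.028     ] [0.67094145 0.04441599 0.028     ] [0.5191435  0.14367662 0.01      ] [0.51155449 0.05750261 0.01      ]
```

>>> arm_command(plan=[-34,-8.5,0,0,-34,-8.5,0,0,-34,-8.5,0,0,-34,-8.5,0,0,-34,-8.5,0,0,-34,-8.5,0,0,-34,-8.5,0,0,-34,-8.5,0,0,-34,-8.5,0,0,-34,-8.5,0,0,-34,-8.5,0,0,-34,-8.5,0,0,-34,-8.5,0,0,-34,-8.5,0,0,0,0,0,0,0,0,0,0])

```text
time_s: 11.05
eef_pos: [0.5185, -0.341, 0.2326]
eef_rot: [-0.001, 0.707, 0.707, 0.0]
wrist_force: [0.2, 1.6, -0.5]
opening: 0.454
```

```bash
python3 w.py w4
```

```text
11.1 [ 0.51885126 -0.3403164   0.23277221] [-7.71845760e-01  2.80095843e-01  1.48422305e+00  6.34023950e-04
  1.37857120e+00 -7.73658008e-01] [ 0.81145256  0.15483756 -0.28351248] 0.4559356666746785
yaw x 90.09685189244775 [[-0.0, 0.952, 0.305, 0.078], [1.0, -0.0, 0.002, 0.0], [0.002, 0.305, -0.952, -0.144], [0.0, 0.0, 0.0, 1.0]]
```

View pics/w4.png

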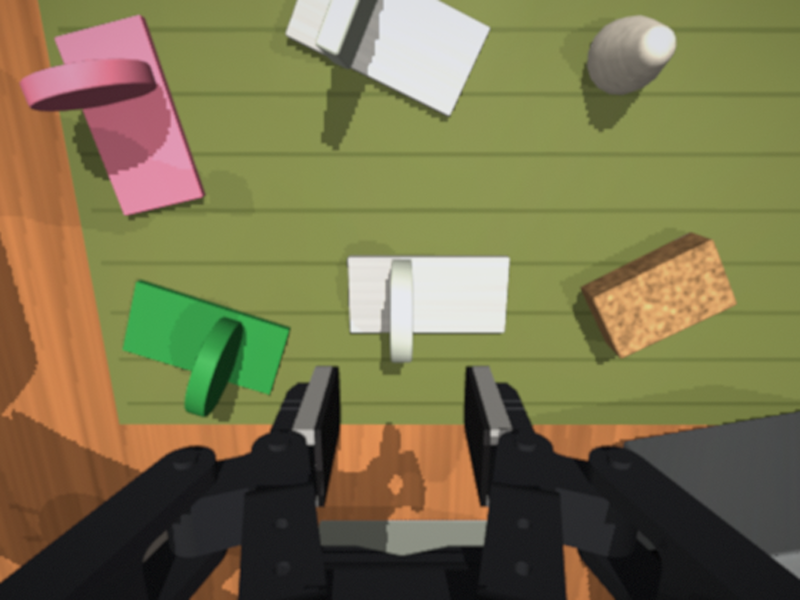

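Run:
```python
from h import *
d=np.load("w4.npz");K,e,A=d["K"],d["e"],d["A"]
P=lambda x,y,z:plane(K,e,A,((x+.5)/800*560-.5,(y+.5)/600*420-.5),z)
for p in((348,257,.008),(509,257,.008),(505,332,.008),(350,333,.008),(390,310,.076),(413,310,.076)): print(p,P(*p))
```

```text
(348, 257, 0.008) [ 0.47786536 -0.35357795  0.008     ]
(509, 257, 0.008) [ 0.59766408 -0.35348487  0.008     ]
(505, 332, 0.008) [ 0.5984052 -0.4135775  0.008    ]
(350, 333, 0.008) [ 0.4774818  -0.41455566  0.008     ]
(390, 310, 0.076) [ 0.51066674 -0.37098475  0.076     ]
(413, 310, 0.076) [ 0.52509897 -0.37096995  0.076     ]
```

>>> arm_command(plan=[-22,-0.8,20,0,-21.7,0,40,0,0,0,40,0,0,0,40,0,0,0,30,0,0,0,20,0,0,0,10,0,0,0,6,0,0,0,0,0,0,0,0,0])

```text
time_s: 12.1
eef_pos: [0.5189, -0.3859, 0.0287]
eef_rot: [0.001, 0.707, 0.708, -0.0]
wrist_force: [-0.1, 0.3, 0.4]
opening: 0.453
```

>>> arm_command(plan=[0,0,0,0,0,0,0,0,0,0,0,0,0,0,0,0,0,0,0,0,0,0,0,0,0,0,0,0], grip=0)

```text
time_s: 12.8
eef_pos: [0.5188, -0.3863, 0.0287]
eef_rot: [0.001, 0.707, 0.707, 0.0]
wrist_force: [-0.0, 1.1, 5.8]
opening: 0.156
```

>>> arm_command(plan=[0,0,-5,0,0,0,-20,0,0,0,-40,0,0,0,-40,0,0,0,-40,0,0,0,-10,0,0,0,0,0,0,0,0,0])

```text
time_s: 13.6
eef_pos: [0.517, -0.3846, 0.18]
eef_rot: [-0.002, 0.707, 0.707, 0.0]
wrist_force: [-1.1, -0.2, -2.5]
opening: 0.156
```

>>> arm_command(plan=[30,2.2,0,0,30,2.2,0,0,30,2.2,0,0,30,2.2,0,0,30,2.2,0,0,30,2.2,0,0,30,2.2,0,0,30,2.2,0,0,30,2.2,0,0,30,2.2,0,0,30,2.2,0,0,30,2.2,0,0,30,2.2,0,0,30,2.2,0,0,30,2.2,0,0,30,2.2,0,0.082,0,0,40,0,0,0,40,0,0,0,20,0,0,0,0,0])

```text
time_s: 15.6
eef_pos: [0.5472, 0.0948, 0.0758]
eef_rot: [-0.005, 0.735, 0.678, -0.005]
wrist_force: [-0.1, -0.4, -3.1]
opening: 0.155
```

```bash
python3 w.py w5
```

```text
15.65 [0.54950703 0.09465504 0.0785806 ] [-4.22926445e-02  3.33939554e-01  1.75705341e+00  1.28807279e-05
  1.05862400e+00  3.87340809e-02] [ 0.71575439 -0.87818512 -2.68664828] 0.15286421748906262
yaw x 85.35721516482 [[-0.0, 0.952, 0.306, 0.078], [1.0, -0.0, 0.002, 0.0], [0.002, 0.306, -0.952, -0.144], [0.0, 0.0, 0.0, 1.0]]
```

View pics/w5.png

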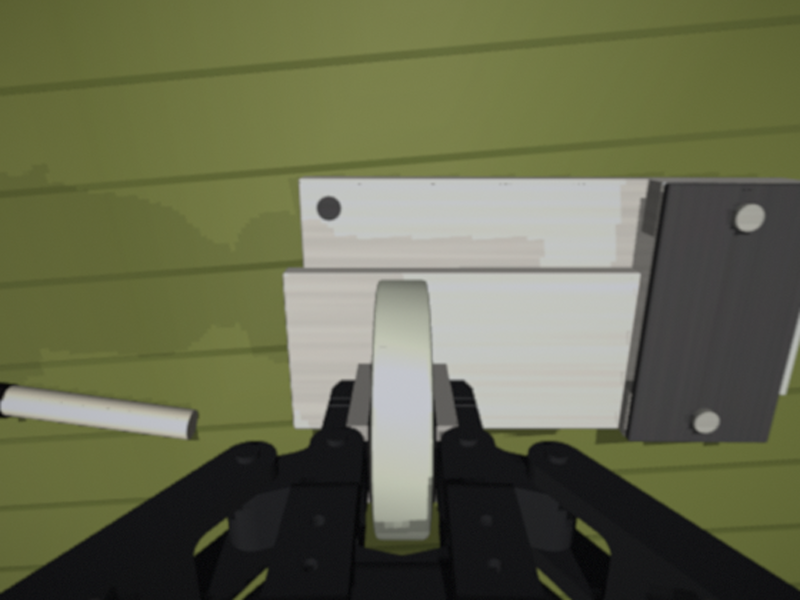

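Run:
```python
from h import *
d=np.load("w5.npz");K,e,A=d["K"],d["e"],d["A"]
def P(x,y,z): return plane(K,e,A,((x+.5)/800*560-.5,(y+.5)/600*420-.5),z)
th=np.radians(-4.65);ax=np.array([np.cos(th),np.sin(th)]);ay=np.array([-ax[1],ax[0]])
J=lambda p:((p[:2]-[.644,.0905])@ax*1e3,(p[:2]-[.644,.0905])@ay*1e3)
for n,p in dict(f1=(284,271,.058),f2=(640,272,.058),f3=(622,429,.058),f4=(294,428,.058),bed1=(300,179,.01),bedL=(640,179,.01),lipTL=(667,183,.027),lipTLb=(650,180,.010),lipBR=(771,440,.027),lipBLb=(626,440,.012),lipBLt=(632,441,.027),s1=(750,217,.028),s2=(706,422,.028),hole=(329,208,.01)).items(): print(n,np.round(J(P(*p)),1))
```

```text
f1 [-136.2   29.9]
f2 [-19.1  30. ]
f3 [-17.2 -29.2]
f4 [-136.8  -29.9]
bed1 [-139.2   55.2]
bedL [-2.2 55.4]
lipTL [ 0.4 55.5]
lipTLb [ 1.9 55. ]
lipBR [ 62.6 -54. ]
lipBLb [  7.5 -64.7]
lipBLt [  2.8 -55.1]
s1 [32.8 43.2]
s2 [ 32.4 -44.7]
hole [-127.9   43.5]
```

>>> arm_command(plan=[0,0,15,0,0,0,12,0,0,0,6,0,0,0,2,0,0,0,1,0,0,0,0,0,0,0,0,0])

```text
time_s: 16.35
eef_pos: [0.5532, 0.0945, 0.0468]
eef_rot: [0.0, 0.735, 0.678, 0.0]
wrist_force: [-0.5, 0.2, -2.3]
opening: 0.157
```

>>> arm_command(plan=[0,0,1,0,0,0,1,0,0,0,0,0,0,0,0,0])

```text
time_s: 16.75
eef_pos: [0.5527, 0.0945, 0.0443]
eef_rot: [0.0, 0.735, 0.678, -0.0]
wrist_force: [0.2, -0.5, -2.3]
opening: 0.155
```

>>> arm_command(plan=[0,0,2,0,0,0,1,0,0,0,1,0,0,0,0,0,0,0,0,0])

```text
time_s: 17.25
eef_pos: [0.5527, 0.0945, 0.0402]
eef_rot: [-0.0, 0.735, 0.678, -0.0]
wrist_force: [0.5, -0.3, -2.3]
opening: 0.153
```

>>> arm_command(plan=[0,0,1,0,0,0,0,0,0,0,0,0])

```text
time_s: 17.55
eef_pos: [0.5527, 0.0945, 0.0392]
eef_rot: [-0.0, 0.735, 0.678, -0.0]
wrist_force: [-0.3, -0.4, -2.3]
opening: 0.158
```

>>> arm_command(plan=[0,0,1,0,0,0,0,0,0,0,0,0])

```text
time_s: 17.85
eef_pos: [0.5529, 0.0946, 0.0387]
eef_rot: [0.0, 0.735, 0.678, 0.0]
wrist_force: [-2.3, 0.7, 3.1]
opening: 0.152
```

>>> arm_command(plan=[0,2,0,0,0,3,0,0,0,3,0,0,0,3,0,0,0,3,0,0,0,3,0,0,0,3,0,0,0,0,0,0,0,0,0,0])

```text
time_s: 18.75
eef_pos: [0.5735, 0.0929, 0.0387]
eef_rot: [0.001, 0.735, 0.678, 0.001]
wrist_force: [0.2, 0.1, 3.0]
opening: 0.161
```

>>> arm_command(plan=[0,2,0,0,0,2,0,0,0,2,0,0,0,0,0,0,0,0,0,0])

```text
time_s: 19.25
eef_pos: [0.5787, 0.0925, 0.0387]
eef_rot: [0.0, 0.735, 0.678, 0.0]
wrist_force: [-2.9, 0.8, 6.4]
opening: 0.152
```

>>> arm_command(plan=[0,2,0,0,0,2,0,0,0,2,0,0,0,0,0,0,0,0,0,0])

```text
time_s: 19.75
eef_pos: [0.5846, 0.092, 0.0387]
eef_rot: [0.0, 0.735, 0.678, 0.0]
wrist_force: [-3.1, 0.2, 5.7]
opening: 0.152
```

>>> arm_command(plan=[0,1,0,0,0,1,0,0,0,0,0,0,0,0,0,0])

```text
time_s: 20.15
eef_pos: [0.5864, 0.0919, 0.0387]
eef_rot: [-0.0, 0.735, 0.678, -0.0]
wrist_force: [-3.6, 1.0, 7.0]
opening: 0.16
```

>>> arm_command(plan=[0,1,0,0,0,1,0,0,0,0,0,0,0,0,0,0])

```text
time_s: 20.55
eef_pos: [0.5884, 0.0917, 0.0387]
eef_rot: [-0.0, 0.735, 0.678, -0.0]
wrist_force: [-4.3, 1.2, 7.3]
opening: 0.156
```

>>> arm_command(plan=[0,1,0,0,0,1,0,0,0,0,0,0,0,0,0,0])

```text
time_s: 20.95
eef_pos: [0.5904, 0.0915, 0.0387]
eef_rot: [-0.0, 0.735, 0.678, -0.0]
wrist_force: [-3.5, 0.5, 7.3]
opening: 0.156
```

>>> arm_command(plan=[0,1,0,0,0,1,0,0,0,0,0,0,0,0,0,0])

```text
time_s: 21.35
eef_pos: [0.5924, 0.0914, 0.0387]
eef_rot: [-0.0, 0.735, 0.678, -0.0]
wrist_force: [-4.3, 1.3, 7.6]
opening: 0.157
```

>>> arm_command(plan=[0,1,0,0,0,1,0,0,0,0,0,0,0,0,0,0])

```text
time_s: 21.75
eef_pos: [0.5944, 0.0912, 0.0387]
eef_rot: [-0.0, 0.735, 0.678, -0.0]
wrist_force: [-4.4, 0.5, 6.7]
opening: 0.156
```

>>> arm_command(plan=[0,1,0,0,0,1,0,0,0,0,0,0,0,0,0,0])

```text
time_s: 22.15
eef_pos: [0.5964, 0.091, 0.0387]
eef_rot: [-0.0, 0.735, 0.678, -0.0]
wrist_force: [-3.7, 0.8, 6.4]
opening: 0.156
```

>>> arm_command(plan=[0,1,0,0,0,1,0,0,0,0,0,0,0,0,0,0])

```text
time_s: 22.55
eef_pos: [0.5984, 0.0909, 0.0387]
eef_rot: [-0.0, 0.735, 0.678, -0.0]
wrist_force: [-4.4, 1.1, 6.8]
opening: 0.154
```

>>> arm_command(plan=[0,1,0,0,0,1,0,0,0,0,0,0,0,0,0,0])

```text
time_s: 22.95
eef_pos: [0.5993, 0.0909, 0.0387]
eef_rot: [-0.001, 0.735, 0.678, -0.001]
wrist_force: [-9.2, 0.9, 11.4]
opening: 0.157
```

>>> arm_command(plan=[0,1,0,0,0,1,0,0,0,0,0,0,0,0,0,0])

```text
time_s: 23.35
eef_pos: [0.6009, 0.0907, 0.0387]
eef_rot: [-0.001, 0.735, 0.678, -0.001]
wrist_force: [-9.7, 0.2, 12.6]
opening: 0.152
```

>>> arm_command(plan=[0,1,0,0,0,1,0,0,0,0,0,0,0,0,0,0])

```text
time_s: 23.75
eef_pos: [0.6026, 0.0906, 0.0387]
eef_rot: [-0.001, 0.735, 0.678, -0.002]
wrist_force: [-11.6, 0.7, 14.5]
opening: 0.154
```

>>> arm_command(plan=[0,1,0,0,0,1,0,0,0,0,0,0,0,0,0,0])

```text
time_s: 24.15
eef_pos: [0.6042, 0.0905, 0.0388]
eef_rot: [-0.002, 0.735, 0.678, -0.002]
wrist_force: [-13.6, -0.0, 15.7]
opening: 0.158
```

>>> arm_command(plan=[0,1,0,0,0,0,0,0,0,0,0,0])

```text
time_s: 24.45
eef_pos: [0.605, 0.0904, 0.0388]
eef_rot: [-0.002, 0.735, 0.678, -0.002]
wrist_force: [-15.2, 1.3, 16.3]
opening: 0.158
```

>>> arm_command(plan=[0,1,0,0,0,0,0,0,0,0,0,0])

```text
time_s: 24.75
eef_pos: [0.6058, 0.0903, 0.0388]
eef_rot: [-0.002, 0.735, 0.678, -0.002]
wrist_force: [-16.4, 0.3, 16.7]
opening: 0.158
```

>>> arm_command(plan=[0,1,0,0,0,0,0,0,0,0,0,0])

```text
time_s: 25.05
eef_pos: [0.6066, 0.0903, 0.0388]
eef_rot: [-0.002, 0.735, 0.678, -0.002]
wrist_force: [-16.2, 1.1, 18.7]
opening: 0.154
```

>>> arm_command(plan=[0,0.7,0,0,0,0,0,0,0,0,0,0])

```text
time_s: 25.35
eef_pos: [0.6071, 0.0902, 0.0388]
eef_rot: [-0.002, 0.735, 0.678, -0.002]
wrist_force: [-17.8, -0.3, 19.5]
opening: 0.158
```

>>> arm_command(plan=[0,0.7,0,0,0,0,0,0,0,0,0,0])

```text
time_s: 25.65
eef_pos: [0.6072, 0.0902, 0.0389]
eef_rot: [-0.003, 0.735, 0.678, -0.003]
wrist_force: [-20.8, -0.1, 21.0]
opening: 0.159
```

Run:
```python
from h import *
w,K,e,A,_=cam("wrist"); np.savez("w6",im=w,K=K,e=e,A=A)
s=cam("scene")[0]; d=cam("side")[0]
r=lambda i,a,b:cv2.resize(i,(a,b),interpolation=cv2.INTER_CUBIC)
cv2.imwrite("pics/fin.png",np.hstack([r(w,480,360),np.vstack([r(s[110:260,260:380],320,400)[:360]])])[...,::-1])
print(ctrl.get_obs()["wrist_force"],ctrl.get_obs()["time_s"])
```

```text
[-20.71333063   0.30119854  21.07107906] 25.8
```

View pics/fin.png

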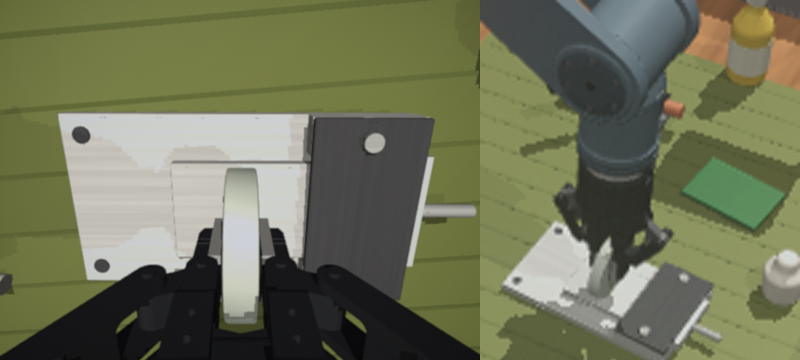

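Run:
```python
from h import *
d=np.load("w6.npz");K,e,A=d["K"],d["e"],d["A"]
P=lambda x,y,z:plane(K,e,A,((x+.5)/480*560-.5,(y+.5)/360*420-.5),z)
print("rod base/tip",P(427,211,.018),P(475,211,.018),"rear edge",P(172,162,.018),P(178,257,.018),"lip L",P(313,118,.027),"bed L end",P(59,114,.01),P(90,279,.01))
o=ctrl.get_obs();R_=rot(o["eef_rot"]);print(o["eef_pos"],R_[:,2],o["wrist_force"],o["opening"])
```

```text
rod base/tip [0.71579854 0.08493894 0.018     ] [0.74362426 0.08281382 0.018     ] rear edge [0.57091169 0.12611927 0.018     ] [0.56547622 0.06505236 0.018     ] lip L [0.64790097 0.14570205 0.027     ] bed L end [0.50947968 0.15676467 0.01      ] [0.50154117 0.04757947 0.01      ]
[0.60716418 0.0902392  0.03891134] [-8.14758540e-03  3.43899151e-05 -9.99966807e-01] [-20.71333063   0.30119854  21.07107906] 0.15772561276496655
```

```bash
python3 -c "
from bench import ctrl
print(ctrl.hand_in()); o=ctrl.get_obs(); print(o['time_s'],o['eef_pos'],o['wrist_force'])"
```

```text
the job is handed in; nothing more can be done
None
the job is handed in; nothing more can be done
```

The job is handed in, with the round plaque still gripped and pressed home against the stop bar. No verdict was reported, and one measurement disagreed with the description.

- **Valve:** I gripped the lever and turned it. The wrist picture then put it about 46° open relative to the pipe, give or take about 2°. I did not measure it again after that, and the arm was not near it afterwards.
- **Plaque:** I picked up the white round plaque (not the green, pink or square one), set it flat on the bed by feel and pushed it in with small steps.
    - **Stop travel:** The stop began to push back at TCP x = 0.599. The force rose steadily over about 8 mm, then went stiff at 0.607.
    - **Final forces:** The wrist read about 21 N against the push and about 21 N upward from pressing on the bed.
- **Last checks before hand-in:** The tool was within 0.5° of vertical. The foot was straight within about 0.5° and central within about 2 mm. The total time was about 26 s.
- **Disagreements:**
    - **Lip edge:** The visible front edge of the lip measured only about 140 mm from the bed's end, not 150 mm. By that edge the disc centre would be 37 mm before the mouth, outside the 42 to 51 mm band. The stop's contact point, its 8 mm travel and the stated 150 mm bed length all put it at 47 mm, so I relied on those.
    - **Stop rod:** The rod appeared to move out about 10 mm instead of 8 mm, which I put down to picture error.

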